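# Sort returned pump bottles by how firmly their pumps push back

### The job

These three empty pump bottles have come back to the supply store and some of the pump springs have gone weak: try them in turn where they lean in the rack, the robot's left-hand one first, then the middle one, then the right-hand one, pressing each pump head right down to its stop for a moment to feel how hard it pushes back. Stand every bottle with a firm pump upright on the floor of the cardboard refill carton and every bottle with a weak pump upright on the floor of the red tub; a bottle may be put away as soon as it has been tried. Let go of them all, and leave everything else on the desk where it is.

Things in the scene. Friction and masses are not known exactly. Their poses are not given: they have to be found in the camera images.
- pump_1: empty oblong pump bottle, 0.10 to 0.17 kg: body 50 (its x) by 80 (its y) by 84 mm high, shoulder to 92; round white collar 34 mm across at 96 to 124 mm up (fixed to it; grip here), stem, white push head 33 mm across, top at 156 mm; nozzle reaches 42 mm to -x. Origin: centre of the underside, z along it. Starts leaning in any one of the cells, nozzle to the robot; firm or weak, only the push tells
- pump_2: another pump bottle, the same to look at as pump_1 (sizes, origin and axes there); firm or weak, only the push tells
- pump_3: another pump bottle, the same to look at as pump_1 (sizes, origin and axes there); firm or weak, only the push tells
- head_1 (a joint): how far the push head of pump_1 is pressed, m: 0 is up, 0.016 is down on its stop (readings are good to a millimetre); a spring brings it back. A firm pump takes about 5.5 N to start moving and about 13 N at the stop; a weak one next to nothing to start and about 4 N at the stop
- head_2 (a joint): how far the push head of pump_2 is pressed, m: 0 is up, 0.016 is down on its stop (readings are good to a millimetre); a spring brings it back. A firm pump takes about 5.5 N to start moving and about 13 N at the stop; a weak one next to nothing to start and about 4 N at the stop
- head_3 (a joint): how far the push head of pump_3 is pressed, m: 0 is up, 0.016 is down on its stop (readings are good to a millimetre); a spring brings it back. A firm pump takes about 5.5 N to start moving and about 13 N at the stop; a weak one next to nothing to start and about 4 N at the stop
- button_1 (a point): centre of the flat top of pump_1's push head, where it is pressed; its z is the bottle's axis, along which the head moves 16 mm
- button_2 (a point): centre of the flat top of pump_2's push head, where it is pressed; its z is the bottle's axis, along which the head moves 16 mm
- button_3 (a point): centre of the flat top of pump_3's push head, where it is pressed; its z is the bottle's axis, along which the head moves 16 mm
- rack: fixed low steel tilt stand, 290 mm wide, with an open cardboard carton of three cells side by side, tilted 30 degrees so that the bottles' tops lean to its -x, towards the robot. Origin on the desk under the middle cell's floor centre; x away from the robot, y along the row. Cells 56 by 86 mm inside, 90 mm apart, walls 62 mm high along the lean
- cell_left (a point): centre of the sloping floor of the cell on the robot's left (rack's +y), 55 mm above the desk; a bottle in the cell has its origin within 5 mm of it
- cell_middle (a point): the same for the middle cell
- cell_right (a point): the same for the cell on the robot's right (rack's -y)
- carton: the refill carton, fixed: open brown cardboard box, 220 mm (x) by 150 mm (y) by 75 mm high outside, walls and floor 4 mm, flaps folded down outside; for firm pumps. It has room for two bottles, one behind the other along its x, each with its 80 mm side across. Origin: centre of its underside. It stands on either side of the desk, the tub on the other
- tub: the red plastic tub, fixed: open, 220 mm (x) by 150 mm (y) by 75 mm high, walls and floor 4 mm, a rim that sticks out 4 mm either way; for weak pumps. Origin: centre of its underside
- mug: bystander: blue mug, 80 mm across, 95 mm high; origin at the underside
- water_bottle: bystander: closed clear water bottle, 64 mm across, 190 mm high; origin at the underside
- marker: bystander: black and red marker pen lying down, about 140 mm long, 19 mm thick; origin under its middle, x along it
- tape_roll: bystander: roll of brown packing tape lying flat, 104 mm across, 48 mm high; origin at the underside
- glove_box: bystander: small white and orange box, 75 x 110 x 60 mm; origin at the underside
- capped_bottle: bystander: an oblong bottle like the others but upright, with a black screw cap and no pump, 114 mm high; not to be sorted; origin at the underside
There are look-alikes about, which are no part of the job. What is shaped like the pump_1 but purple is not meant.

How it is judged:
By the outcome, as a careful person would: the job done as asked, in the order asked, and still so for the second after the job is handed in, with the robot touching nothing.
It also fails if it takes over 72 s, if anything falls off the work surface, if the arm or the gripper's body presses on something with over 40 N, if the wrist force passes 120 N, or if a joint passes its speed limit or range.

### The arm

A 6-joint arm with a two-finger parallel gripper is mounted at the origin on the work surface. World frame = base frame: x ahead of the robot, y to its left, z up, the work surface at z = 0. Lengths are in mm, angles in degrees, forces in N, time in s.
With the tool pointing down it reaches from about 325 to 775 mm from the base axis. Payload 5.5 kg.
Tool frame: the origin (TCP) lies between the finger pads; the fingertips stand 17 mm ahead of it and the grasp point (between the pads) lies 2 mm behind it; y points along the fingers, z is the direction in which the jaws open and shut, and the axes are right-handed (so a half turn about y gives the same grasp; the last joint's range is limited). The gripper opens to 85 mm and grips with 20 to 120 N. Pads are 22 mm wide; open, the fingers measure 114 mm over their backs; the gripper's body (76 mm by 85 mm) begins 54 mm behind the grasp point. The pads swing forward as they close: fully open they stand 13 mm farther back than shut.
Start: joints at [-74.009, 5.22, 70.514, -0, 104.267, -3.249], TCP at [197.715, -566.503, 248.275] pointing down, gripper open.
Joint ranges: [-164.24, 164.24], [-49.07, 125.15], [9.68, 141.18], [-86.29, 266.29], [3.28, 154.24], [-151.56, 151.56]. Speed limits (degrees/s): [147.25, 147.25, 172.46, 180, 180, 180].

### API

Orientations are given as [roll, pitch, yaw] about the fixed x, y, z axes, in that order (R = Rz(yaw) Ry(pitch) Rx(roll)).
In Python, from bench import observe, capture, calibration, close_job, silhouettes gives the robot as it stands. The module is installed in compiled form; this text tells all that it offers.
- The arm moves only by the shell command python3 -m creep 'ROWS' [OPENING] [FORCE]. ROWS is JSON, a list of rows, each a list of 2 entries, a list of its own where there are three numbers: the shift along the tool's x, y, z in m, then the turn about the tool's y in rad. A call has 1 to 12 rows; each row is the pose to reach, as a shift and turn from the pose commanded when the call began, along the tool's axes at that moment; what a row does not reach only later rows make up. A row lasts 1/10 s, in which the tool goes at most 50 mm and 8.59 degrees, less where a joint would pass 70% of its speed; a pose out of reach is approached as far as the arm can. A call with a gripper value outside its range is refused whole. OPENING is the opening in per cent of the stroke, from 0 (shut) to 100 (fully open), set as the call begins (- or left out, the last holds). The fingers move at their own pace and stop on an object; FORCE is the grip in N (left out, the last holds). Time passes only in rows, so rows that repeat a pose let the fingers close. It gives the time, the measured TCP pose, the force and the opening at its end, in the units of the state.
- observe(): the state, without advancing time (a new reading comes with each control period).
- capture(name): name is "side" or "top" or "wrist"; returns the picture (420x560x3 uint8, red, green, blue); there is no depth.
- calibration(name): a dict with "fx", "fy", "cx", "cy" (pixels), "rvec" (rotation vector, rad) and "tvec" (3), from world to camera coordinates, as OpenCV has them. Camera axes: x right, y down, z forward; pixel columns grow to the right and rows downward; lengths in mm; the calibration is good to about 2 mm. A picture is of the moment at which its call begins: read the wrist's pose just before it. calibration takes no time and is no camera call; for the wrist camera it gives the pose at the moment of the call.
- close_job(): hands the job in, once; it reports no verdict.
Trained networks look in the newest picture that a camera, given by its name, has taken for a name from the list of things; names that differ only in an ending like _2 or _b are one class to them, and where a whole thing is asked for, a point or a joint stands for the part that bears it (a point fixed in the world has none). Each returns a list of dicts, best first, with "conf" (0 to 1); they miss things now and then, are a little off and sometimes report something else, mostly with a low value. They report only what shows in the picture. A call takes as long as a camera call. They do not tell look-alikes from the thing itself.
- silhouettes(camera, target): "region" (420x560 bool, what is visible of it) and "extent" ([left, top, width, height] in pixels, round what is visible of it).
The state is a dict: "time_s": time; "q": joint angles; "joint_vel": joint speeds; "joint_efforts": joint torques, N m; "position": TCP position; "orientation": TCP orientation; "contact_force": force on the tool from outside, world axes, zero at the start; "moment": the same for the moment, N m; "finger_gap": finger opening in mm.
Only numpy, scipy, OpenCV 4.12 (cv2) and the standard library are available. Lean on these libraries where they do the work, as an engineer would, in place of code of your own. Each camera call takes 0.05 s, during which the arm holds its last target. There are 200 camera calls.

## Working session

There is one attempt and no reset: what is moved stays moved. The work goes in short steps, Python scripts to look and compute and a shell command to move; the robot and the scene stay as the last step left them, time stands still between calls to the robot, and variables do not carry over. Pictures are saved under pics/ and viewed, about 8 in all and at most 12, crops included, and the job is handed in when it is done.

```bash
mkdir -p pics; python3 - <<'E'
from bench import *
import cv2,numpy as np
for n in ("top","side"):
    cv2.imwrite(f"pics/{n}0.png",capture(n)[:,:,::-1])
    c=calibration(n); print(n,{k:np.round(v,3).tolist() for k,v in c.items()})
s=observe(); print(s)
E
```

```text
top {'fx': 389.756, 'fy': 389.756, 'cx': 273.4, 'cy': 211.179, 'rvec': [2.134, -2.154, 0.151], 'tvec': [11.174, 600.762, 936.21]}
side {'fx': 402.231, 'fy': 402.231, 'cx': 265.498, 'cy': 204.058, 'rvec': [0.481, -2.674, 1.286], 'tvec': [565.457, 241.73, 884.566]}
{'time_s': 0.1, 'q': array([-7.40081024e+01,  5.26087156e+00,  7.05775464e+01, -3.51576913e-04,
        1.04267489e+02, -3.24785001e+00]), 'joint_vel': array([ 0.09651818, -0.15347068, -0.1795625 ,  0.06541218, -0.02655888,
       -0.02240797]), 'joint_efforts': array([ 3.37424601e-03, -4.60217178e+01, -4.19218254e+01,  1.18267099e-04,
        1.06335853e-02, -1.40013893e-05]), 'position': array([ 197.65257592, -566.26016191,  247.21692284]), 'orientation': array([-9.01057557e+01,  5.65981568e-03, -1.60760344e+02]), 'contact_force': array([0.20882041, 1.30592577, 0.44058887]), 'moment': array([-0.0204075 , -0.03133432,  0.01656385]), 'finger_gap': 85.37428566468252}
```

View pics/top0.png

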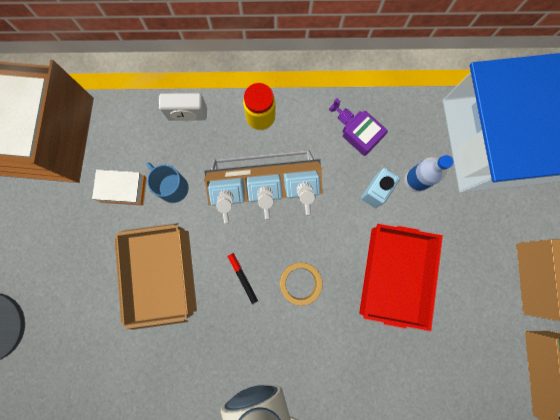

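View pics/side0.png

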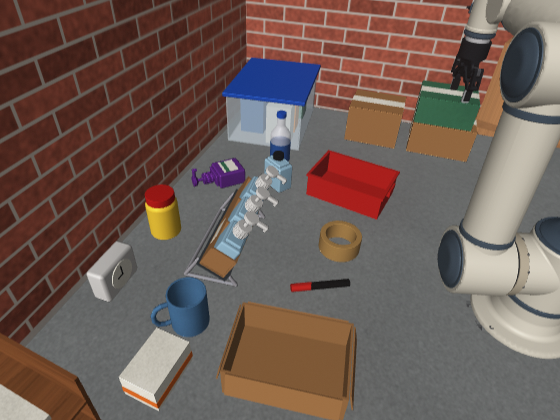

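Top view: the three bottles lean in the rack with heads at about (225,203) left, (265,200) middle and (305,195) right. The carton is at (155,275), the tub at (402,277), the purple look-alike at (362,130), and the capped bottle (no pump) at (381,187). Next I get silhouettes to fit the poses.

```bash
cat > h.py <<'E'
import numpy as np,cv2
from scipy.spatial.transform import Rotation as R
from bench import *
def proj(c,P):
    K=np.array([[c["fx"],0,c["cx"]],[0,c["fy"],c["cy"]],[0,0,1.]])
    return cv2.projectPoints(np.asarray(P,float).reshape(-1,1,3),np.array(c["rvec"],float),np.array(c["tvec"],float),K,None)[0].reshape(-1,2)
def box(x0,x1,y0,y1,z0,z1): return np.array([[x,y,z] for x in(x0,x1) for y in(y0,y1) for z in(z0,z1)],float)
def cyl(r,z0,z1):
    a=np.linspace(0,2*np.pi,20,endpoint=False); return np.array([[r*np.cos(t),r*np.sin(t),z] for z in(z0,z1) for t in a])
PARTS=[box(-25,25,-40,40,64,84),np.vstack([box(-25,25,-40,40,84,84.1)[::2],cyl(20,92,92.1)]),cyl(17,92,124),cyl(8,124,142),cyl(16.5,140,156),box(-42,0,-5,5,144,153)]
def render(c,parts,Rm,t,img,S=4):
    for p in parts:
        uv=proj(c,p@Rm.T+t); h=cv2.convexHull(np.round(uv*S).astype(np.int32))
        cv2.fillConvexPoly(img,h,1)
def rackpose(x,y,yaw): # rack rot, bottle rot
    Rr=R.from_euler('z',yaw,degrees=True); return Rr,(Rr*R.from_euler('y',-30,degrees=True)).as_matrix()
E
cat > m.py <<'E'
from h import *
import pickle
D={}
for cam in("top","side"):
    capture(cam)
    for t in("pump_1","rack","carton","tub"):
        r=silhouettes(cam,t); D[cam,t]=r
        print(cam,t,[(round(q["conf"],2),[int(v) for v in q["extent"]],int(q["region"].sum())) for q in r])
pickle.dump(D,open("d.pkl","wb"))
E
python3 m.py
```

```text
top pump_1 [(0.87, [246, 174, 38, 46], 1050), (0.8, [209, 181, 37, 40], 961), (0.72, [327, 98, 62, 56], 1529), (0.69, [283, 171, 37, 45], 1007)]
top rack [(0.74, [202, 150, 120, 56], 1856)]
top carton [(0.61, [207, 152, 111, 50], 1655), (0.57, [114, 221, 82, 107], 7336)]
top tub [(0.89, [360, 223, 84, 107], 6971)]
side pump_1 [(0.91, [226, 184, 51, 39], 726), (0.76, [240, 168, 45, 29], 553), (0.6, [212, 210, 53, 46], 1129), (0.58, [194, 160, 51, 30], 1011)]
side rack [(0.72, [185, 181, 80, 104], 1951)]
side carton [(0.85, [219, 300, 137, 120], 12710)]
side tub [(0.66, [308, 154, 91, 65], 4098), (0.56, [226, 185, 50, 38], 677), (0.21, [253, 187, 27, 19], 222)]
```

```bash
cat > fit.py <<'E'
from h import *
import pickle
from scipy.optimize import minimize
D=pickle.load(open("d.pkl","rb")); C={n:calibration(n) for n in("top","side")}
S=4
def big(m): return cv2.resize(m.astype(np.uint8),None,fx=S,fy=S,interpolation=cv2.INTER_LINEAR)
def iou(a,b): return (a&b).sum()/max(1,(a|b).sum())
# bottles: drop the purple ones
M={}
for cam in C:
    u=np.zeros((420,560),bool)
    for r in D[cam,"pump_1"]:
        l,t,w,h=r["extent"]
        if (cam=="top" and t<120) or (cam=="side" and l<200): continue
        u|=r["region"]
    M[cam]=big(u)
def bots(p):
    Rr,Rb=rackpose(*p[:3]); 
    return Rb,[np.array([p[0],p[1],55])+Rr.apply([p[3],k*90,0]) for k in(1,0,-1)]
def cost(p):
    Rb,T=bots(p); s=0
    for cam in C:
        im=np.zeros((420*S,560*S),np.uint8)
        for t in T: render(C[cam],PARTS,Rb,t,im)
        s-=iou(im,M[cam])
    return s
best=None
for x0 in(560,600,640):
  for y0 in(0,25):
    r=minimize(cost,[x0,y0,4,0],method="Nelder-Mead",options=dict(initial_simplex=np.array([[x0,y0,4,0],[x0+25,y0,4,0],[x0,y0+20,4,0],[x0,y0,-4,0],[x0,y0,4,3]],float),xatol=.1,fatol=1e-4))
    if best is None or r.fun<best.fun: best=r
print("rack",best.x.round(1),best.fun)
Rb,T=bots(best.x)
for t in T: print("origin",t.round(1),"button",(t+Rb@[0,0,156]).round(1),"collar",(t+Rb@[0,0,110]).round(1))
for n,x0,y0,a in(("carton",480,230,110),("tub",480,-230,110)):
    def cst(p):
        s=0;Rm=R.from_euler('z',p[2],degrees=True).as_matrix()
        for cam in C:
            im=np.zeros((420*S,560*S),np.uint8); e=4 if n=="tub" else 0
            render(C[cam],[box(-110,110,-75,75,0,75),box(-110-e,110+e,-75-e,75+e,71,75)],Rm,np.array([p[0],p[1],0]),im)
            m=big(max((q["region"] for q in D[cam,n]),key=np.sum)); s-=iou(im,m)
        return s
    r=minimize(cst,[x0,y0,0],method="Nelder-Mead",options=dict(initial_simplex=[[x0,y0,0],[x0+30,y0,0],[x0,y0+30,0],[x0,y0,8]],xatol=.1,fatol=1e-4)); print(n,r.x.round(1),r.fun)
    D[n]=r.x
for cam in C:
    img=cv2.resize(capture(cam)[:,:,::-1].copy(),None,fx=2,fy=2)
    def line(P,col): cv2.polylines(img,[np.round(proj(C[cam],P)*2).astype(np.int32)],True,col,1)
    for t in T:
        for p in PARTS:
            h=cv2.convexHull(np.round(proj(C[cam],p@Rb.T+t)*2).astype(np.int32)); cv2.polylines(img,[h],True,(0,255,0),1)
    for n in("carton","tub"):
        x,y,a=D[n]
        for z,e in((75,0),(4,-4)):
            P=np.array([[sx*(110+e),sy*(75+e),z] for sx,sy in((1,1),(1,-1),(-1,-1),(-1,1))])@R.from_euler('z',a,degrees=True).as_matrix().T+[x,y,0]
            line(P,(255,0,255))
    img=img[220:680,200:900] if cam=="top" else img[300:840,400:800]
    cv2.imwrite(f"pics/fit_{cam}.png",img)
a=cv2.imread("pics/fit_top.png");b=cv2.imread("pics/fit_side.png")
E
python3 fit.py
```

```text
rack [ 6.808e+02  2.850e+01  4.800e+00 -3.000e-01] -1.7875716289913048
origin [672.9 118.2  55. ] button [595.2 111.6 190.1] collar [618.1 113.6 150.3]
origin [680.5  28.5  55. ] button [602.7  21.9 190.1] collar [625.6  23.9 150.3]
origin [688.  -61.2  55. ] button [610.3 -67.7 190.1] collar [633.2 -65.8 150.3]
carton [445.  301.    8.4] -1.826363090299052
tub [ 437.7 -301.3  -11.3] -1.929304250220848
```

View pics/fit_top.png

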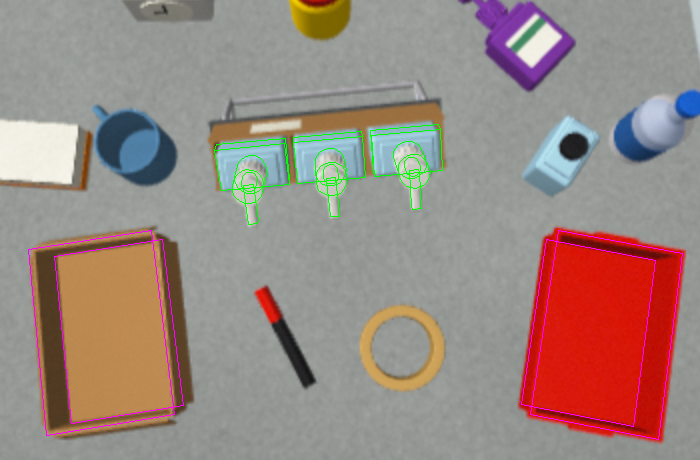

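View pics/fit_side.png

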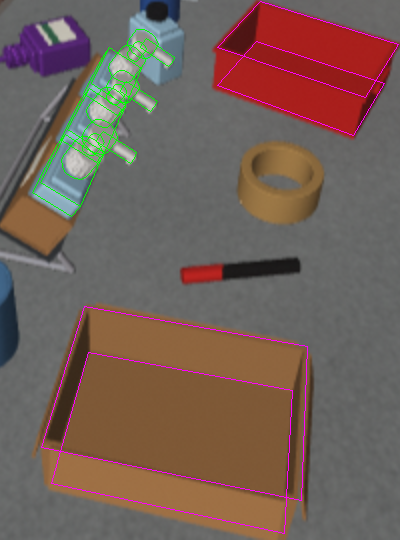

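The fit matches all three bottles, carton and tub well (crops agree to about 2 mm). The tool always points down, so my plan for each bottle is:
- Press diagonally along the tilted axis with shut fingers.
- Grip the collar across rack y and pull it out along the axis.
- Turn the bottle upright in the grip by pushing its lower body against the cell's back rim.

Going above the left head now.

```bash
cat > go.py <<'E'
# python3 go.py x y z yaw : creep numbers (m, rad) from measured pose to world target
import sys; from h import *
s=observe(); x,y,z,w=map(float,sys.argv[1:5])
Rm=R.from_euler('xyz',s["orientation"],degrees=True).as_matrix()
d=Rm.T@(np.array([x,y,z])-s["position"]); t=-np.radians((w-s["orientation"][2]+180)%360-180)
print("shift",(d/1000).round(4),"turn",round(t,4)," pos",s["position"].round(1),s["orientation"].round(1),"F",s["contact_force"].round(1),"gap",round(s["finger_gap"],1),"t",round(s["time_s"],2),"q",s["q"].round(0))
E
python3 -m creep '[[[-0.591,0.013,-0.511],0.252],[[-0.591,0.013,-0.511],0.252],[[-0.591,0.013,-0.511],0.252],[[-0.591,0.013,-0.511],0.252],[[-0.591,0.013,-0.511],0.252],[[-0.591,0.013,-0.511],0.252],[[-0.591,0.013,-0.511],0.252],[[-0.591,0.013,-0.511],0.252],[[-0.591,0.013,-0.511],0.252],[[-0.591,0.013,-0.511],0.252],[[-0.591,0.013,-0.511],0.252],[[-0.591,0.013,-0.511],0.252]]' 0 25; python3 go.py 587.2 110.9 235 -175.2
```

```text
time_s: 1.9
position: [497.5, -44.5, 238.7]
orientation: [-90.0, 0.1, -175.2]
contact_force: [0.1, -0.7, 0.5]
finger_gap: 0.2
shift [-0.1024  0.0037 -0.1473] turn 0.0002  pos [497.5 -44.5 238.7] [-9.000e+01  1.000e-01 -1.752e+02] F [ 0.1 -0.7  0.5] gap 0.2 t 1.9 q [ -9. -10.  87.  -0. 104.  76.]
```

```bash
python3 -m creep '[[[-0.1024,0.0037,-0.1473],0],[[-0.1024,0.0037,-0.1473],0],[[-0.1024,0.0037,-0.1473],0],[[-0.1024,0.0037,-0.1473],0],[[-0.1024,0.0037,-0.1473],0],[[-0.1024,0.0037,-0.1473],0],[[-0.1024,0.0037,-0.1473],0]]' ; python3 go.py 587.2 110.9 212 -175.2; python3 - <<'E'
from h import *
im=capture("side")[100:300,150:400,::-1]; cv2.imwrite("pics/a1.png",cv2.resize(im,None,fx=3,fy=3,interpolation=cv2.INTER_CUBIC))
E
```

```text
time_s: 2.6
position: [586.3, 107.9, 234.9]
orientation: [-90.0, 0.0, -175.3]
contact_force: [0.6, 0.0, -0.5]
finger_gap: -0.2
shift [-0.0011  0.0229 -0.0029] turn -0.0009  pos [586.3 107.9 234.9] [ -90.     0.  -175.3] F [ 0.6  0.  -0.5] gap -0.2 t 2.6 q [  7.   4.  73.  -0. 103.  92.]
```

View pics/a1.png

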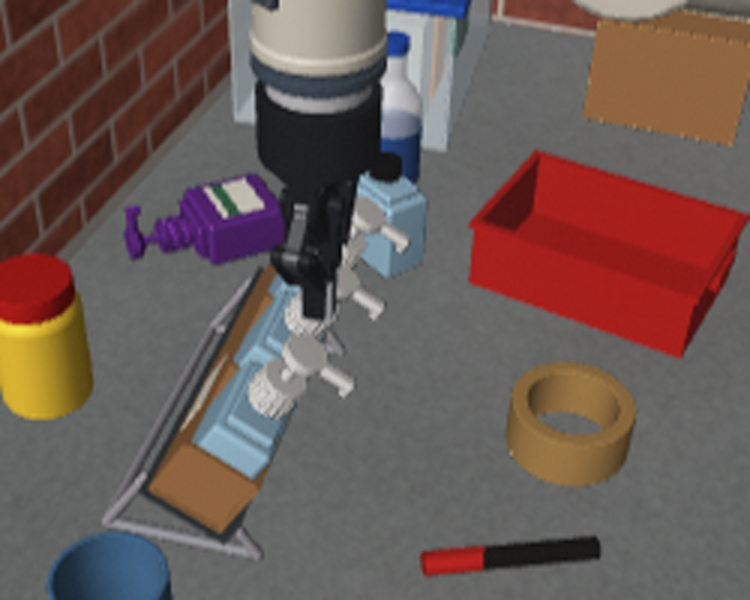

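The closed tip is above the left head (head at (305,355) in the crop). I'll descend to just short of contact, then press in steps along the axis.

```bash
python3 -m creep '[[[-0.001,0.012,-0.003],0],[[-0.001,0.0225,-0.003],0],[[-0.001,0.0225,-0.003],0],[[-0.001,0.0225,-0.003],0]]'
python3 -m creep '[[[-0.001,0.00173,0],0],[[-0.002,0.00346,0],0],[[-0.002,0.00346,0],0]]' | grep -E 'pos|force'
python3 -m creep '[[[-0.001,0.00173,0],0],[[-0.002,0.00346,0],0],[[-0.002,0.00346,0],0]]'| grep -E 'pos|force'
python3 -m creep '[[[-0.001,0.00173,0],0],[[-0.002,0.00346,0],0],[[-0.002,0.00346,0],0]]'| grep -E 'pos|force'
```

```text
time_s: 3.05
position: [586.9, 111.6, 211.2]
orientation: [-90.0, -0.1, -175.2]
contact_force: [0.0, -0.1, -0.2]
finger_gap: -0.1
position: [589.5, 112.1, 208.5]
contact_force: [0.0, -0.7, -0.1]
position: [591.5, 112.3, 206.5]
contact_force: [-1.3, 0.7, 5.9]
position: [593.4, 112.5, 203.4]
contact_force: [-3.6, -1.8, 6.9]
```

```bash
for i in 1; do :; done
python3 -m creep '[[[-0.001,0.00173,0],0],[[-0.002,0.00346,0],0],[[-0.002,0.00346,0],0]]' | grep -E 'pos|force'
python3 -m creep '[[[-0.001,0.00173,0],0],[[-0.002,0.00346,0],0],[[-0.002,0.00346,0],0]]'| grep -E 'pos|force'
python3 -m creep '[[[-0.001,0.00173,0],0],[[-0.001,0.00173,0],0],[[-0.001,0.00173,0],0]]'| grep -E 'pos|force'
python3 -m creep '[[[-0.001,0.00173,0],0],[[-0.001,0.00173,0],0],[[-0.001,0.00173,0],0]]'| grep -E 'pos|force'
```

```text
position: [595.2, 112.6, 200.3]
contact_force: [-5.3, -1.0, 8.9]
position: [597.0, 112.8, 197.1]
contact_force: [-5.7, -0.4, 9.9]
position: [597.9, 112.9, 195.8]
contact_force: [-6.9, -0.8, 10.5]
position: [598.6, 113.0, 194.5]
contact_force: [-8.0, -1.0, 13.0]
```

```bash

python3 -m creep '[[[-0.001,0.00173,0],0],[[-0.001,0.00173,0],0],[[-0.001,0.00173,0],0]]'| grep -E 'pos|force'
python3 -m creep '[[[-0.0005,0.0009,0],0],[[-0.0005,0.0009,0],0],[[-0.0005,0.0009,0],0]]'| grep -E 'time|pos|force'
```

```text
position: [599.0, 113.0, 194.5]
contact_force: [-14.2, -1.2, 18.6]
time_s: 5.75
position: [599.3, 113.1, 194.6]
contact_force: [-15.9, -2.5, 22.0]
```

Left pump: force rises from about 6 N to about 12 N, then the stop (a hard wall at z≈194.5, 27 N). That is firm, so it goes in the carton. Now I back off and grasp the collar.

```bash

python3 -m creep '[[[0.012,-0.021,0],0],[[0.012,-0.035,0],0],[[-0.015,-0.042,0],0],[[-0.015,-0.042,0],0]]'| grep -E 'pos|force'
python3 -m creep '[[[0,0,0],0],[[0,0,0],0],[[0,0,0],0],[[0,0,0],0]]' 65 25
python3 go.py 615 113.3 154.5 -175.2
```

```text
position: [617.8, 114.4, 230.7]
contact_force: [-0.7, 0.7, -0.7]
time_s: 6.55
position: [615.4, 114.3, 230.6]
orientation: [-90.0, -0.0, -175.2]
contact_force: [-0.0, -1.0, 0.6]
finger_gap: 55.3
shift [0.0004 0.0761 0.001 ] turn 0.0001  pos [615.4 114.3 230.6] [ -90.    -0.  -175.2] F [-0.  -1.   0.6] gap 55.3 t 6.55 q [  7.   9.  68.  -0. 103.  93.]
```

```bash

python3 -m creep '[[[0,0.025,0.001],0],[[0,0.05,0.001],0],[[0,0.065,0.001],0],[[0,0.075,0.001],0],[[0,0.075,0.001],0],[[0,0.075,0.001],0]]'| grep -E 'pos|force'
python3 - <<'E'
from h import *
im=capture("side")[120:290,170:380,::-1]; cv2.imwrite("pics/a2.png",cv2.resize(im,None,fx=3.5,fy=3.5,interpolation=cv2.INTER_CUBIC))
E
```

```text
position: [616.1, 113.4, 156.7]
contact_force: [-0.9, 1.1, -0.1]
```

View pics/a2.png

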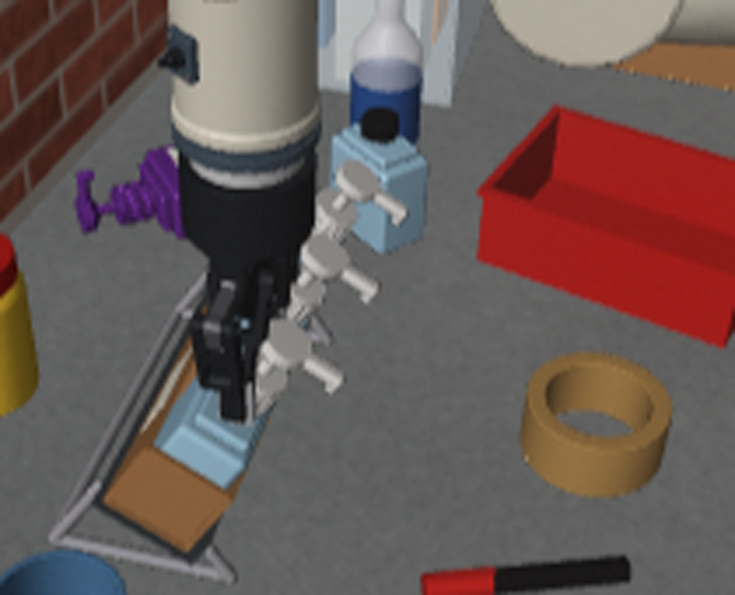

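The fingers straddle the left collar (crop (265,385)) with no contact. Closing.

```bash

python3 -m creep '[[[0,0,0],0],[[0,0,0],0],[[0,0,0],0],[[0,0,0],0]]' 0 30
```

```text
time_s: 7.6
position: [616.3, 113.5, 157.2]
orientation: [-90.0, 0.1, -175.2]
contact_force: [-0.4, 1.0, 5.1]
finger_gap: 32.9
```

```bash

python3 -m creep '[[[0.004,-0.0069,0],0],[[0.010,-0.0173,0],0],[[0.016,-0.0277,0],0],[[0.0225,-0.039,0],0],[[0.0225,-0.039,0],0]]'| grep -E 'pos|force|gap'
python3 -m creep '[[[-0.012,-0.007,0],0],[[-0.024,-0.014,0],0],[[-0.036,-0.021,0],0],[[-0.048,-0.028,0],0],[[-0.048,-0.028,0],0],[[-0.048,-0.028,0],0]]'
python3 - <<'E'
from h import *
im=capture("side")[90:290,170:420,::-1]; cv2.imwrite("pics/a3.png",cv2.resize(im,None,fx=3,fy=3,interpolation=cv2.INTER_CUBIC))
E
```

```text
position: [592.9, 111.5, 197.6]
contact_force: [-0.2, 0.0, -0.9]
finger_gap: 33.4
time_s: 8.7
position: [640.7, 115.4, 221.9]
orientation: [-90.0, -0.1, -175.2]
contact_force: [-1.3, -0.7, -1.6]
finger_gap: 32.5
```

View pics/a3.png

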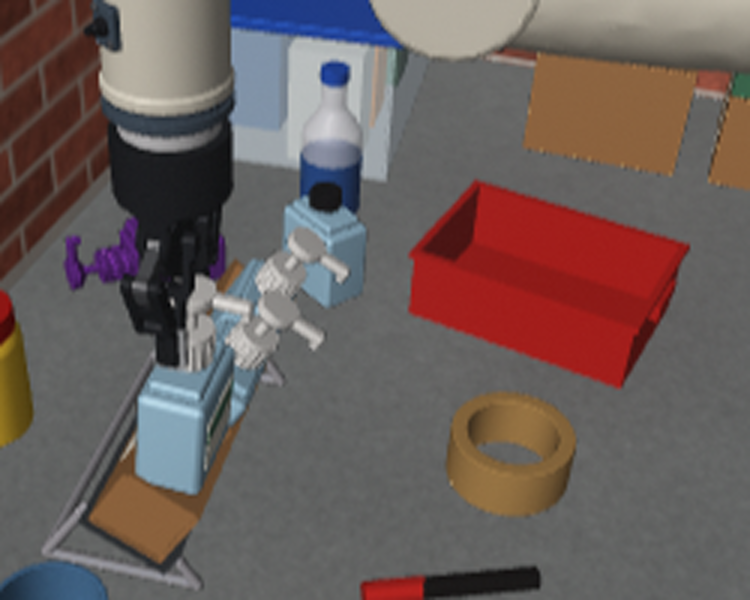

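The bottle is now upright in the hand at crop (180,430). Lifting and carrying it to the near half of the carton.

```bash

python3 -m creep '[[[0,-0.015,0],0],[[0,-0.028,0],0],[[0,-0.028,0],0]]'| grep -E 'pos|force|gap'
python3 go.py 397.5 294 248 -171.6
```

```text
position: [641.9, 115.6, 255.2]
contact_force: [0.1, 0.1, -1.2]
finger_gap: 32.8
shift [ 0.2287  0.0058 -0.1983] turn -0.0628  pos [641.9 115.6 255.2] [ -90.     0.4 -175.2] F [ 0.1  0.1 -1.2] gap 32.8 t 9.05 q [  7.  13.  61.   0. 105.  92.]
```

```bash

python3 -m creep '[[[0.023,0.002,-0.02],-0.01],[[0.055,0.002,-0.048],-0.03],[[0.087,0.002,-0.076],-0.05],[[0.12,0.002,-0.104],-0.063],[[0.153,0.002,-0.132],-0.063],[[0.185,0.002,-0.16],-0.063],[[0.21,0.002,-0.182],-0.063],[[0.222,0.002,-0.193],-0.063],[[0.2287,0.002,-0.1983],-0.063],[[0.2287,0.002,-0.1983],-0.063],[[0.2287,0.002,-0.1983],-0.063]]'
python3 go.py 397.5 294 130 -171.6
python3 - <<'E'
from h import *
a=capture("side")[200:420,180:400,::-1]; b=capture("top")[170:350,90:240,::-1]
a=cv2.resize(a,(500,500),interpolation=cv2.INTER_CUBIC); b=cv2.resize(b,(290,348),interpolation=cv2.INTER_CUBIC)
im=np.zeros((500,790,3),np.uint8); im[:,:500]=a; im[:348,500:]=b
cv2.imwrite("pics/a4.png",im)
E
```

```text
time_s: 10.15
position: [397.3, 293.5, 248.9]
orientation: [-90.0, 0.0, -171.6]
contact_force: [0.9, -0.2, -2.7]
finger_gap: 32.8
shift [-0.0002  0.1189 -0.0005] turn -0.0003  pos [397.3 293.5 248.9] [ -90.     0.  -171.6] F [ 0.9 -0.2 -2.7] gap 32.8 t 10.15 q [ 33. -11.  86.  -0. 105. 114.]
```

View pics/a4.png

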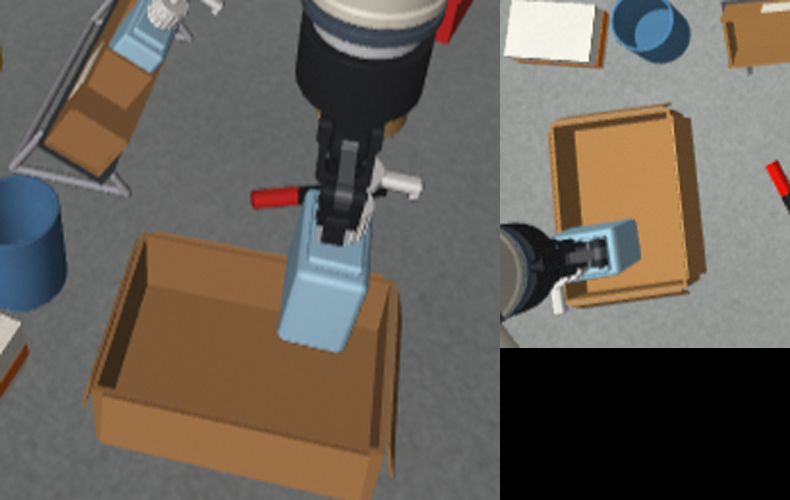

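The bottle hangs nearly upright over the near half of the carton. Lowering.

```bash

python3 -m creep '[[[0,0.03,0],0],[[0,0.065,0],0],[[0,0.095,0],0],[[0,0.112,0],0],[[0,0.118,0],0],[[0,0.118,0],0],[[0,0.118,0],0]]'| grep -E 'pos|force|gap'
python3 -m creep '[[[0,0.003,0],0],[[0,0.006,0],0],[[0,0.006,0],0],[[0,0.006,0],0]]'| grep -E 'pos|force|gap'

```

```text
position: [397.5, 294.0, 132.0]
contact_force: [-0.2, 0.2, -0.7]
finger_gap: 33.2
position: [396.7, 293.9, 124.8]
contact_force: [-0.2, -0.4, -1.9]
finger_gap: 32.9
```

```bash

python3 -m creep '[[[0,0.002,0],0],[[0,0.004,0],0],[[0,0.004,0],0],[[0,0.004,0],0]]'| grep -E 'pos|force|gap'
python3 -m creep '[[[0,0.001,0],0],[[0,0.002,0],0],[[0,0.002,0],0],[[0,0.002,0],0]]'| grep -E 'pos|force|gap'

```

```text
position: [398.0, 294.4, 123.7]
contact_force: [1.1, -1.5, 9.0]
finger_gap: 32.8
position: [399.0, 294.7, 123.4]
contact_force: [0.4, -1.7, 14.0]
finger_gap: 33.0
```

```bash

python3 -m creep '[[[0,0,0],0],[[0,0,0],0],[[0,-0.005,0],0],[[0,-0.02,0],0],[[0,-0.05,0],0],[[0,-0.09,0],0],[[0,-0.13,0],0],[[0,-0.13,0],0]]' 65 25
python3 go.py 594.7 21.2 235 -175.2
python3 - <<'E'
from h import *
a=capture("side")[200:420,180:400,::-1]; b=capture("top")[170:350,90:240,::-1]
a=cv2.resize(a,(500,500),interpolation=cv2.INTER_CUBIC); b=cv2.resize(b,(290,348),interpolation=cv2.INTER_CUBIC)
im=np.zeros((500,790,3),np.uint8); im[:,:500]=a; im[:348,500:]=b
cv2.imwrite("pics/a5.png",im)
E
```

```text
time_s: 12.95
position: [398.1, 294.9, 256.9]
orientation: [-90.3, 0.6, -171.6]
contact_force: [-0.0, -0.1, 0.4]
finger_gap: 55.4
shift [-0.1541  0.0221  0.2996] turn 0.0631  pos [398.1 294.9 256.9] [ -90.3    0.6 -171.6] F [-0.  -0.1  0.4] gap 55.4 t 12.95 q [ 33. -11.  86.   0. 105. 114.]
```

View pics/a5.png

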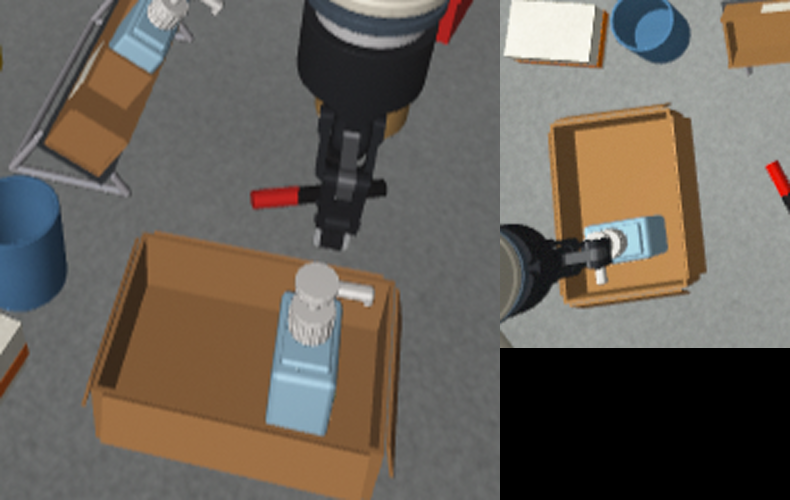

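Bottle 1 stands upright in the carton. Now the middle bottle; left pressing gave good positions, so I use the same offsets.

```bash

python3 -m creep '[[[-0.154,0.012,0.2995],0.063],[[-0.154,0.012,0.2995],0.063],[[-0.154,0.012,0.2995],0.063],[[-0.154,0.012,0.2995],0.063],[[-0.154,0.012,0.2995],0.063],[[-0.154,0.012,0.2995],0.063],[[-0.154,0.012,0.2995],0.063],[[-0.154,0.012,0.2995],0.063],[[-0.154,0.012,0.2995],0.063],[[-0.154,0.012,0.2995],0.063]]' 0 25
python3 go.py 594.7 21.2 211.5 -175.2
```

```text
time_s: 14.05
position: [592.2, 21.1, 236.0]
orientation: [-90.0, -0.1, -175.1]
contact_force: [-0.2, 0.7, -0.0]
finger_gap: -0.0
shift [-0.0025  0.0245  0.0001] turn 0.001  pos [592.2  21.1 236. ] [-9.000e+01 -1.000e-01 -1.751e+02] F [-0.2  0.7 -0. ] gap -0.0 t 14.05 q [ -1.   4.  73.   0. 103.  84.]
```

```bash
python3 -m creep '[[[-0.002,0.012,0],0],[[-0.002,0.0235,0],0],[[-0.002,0.0235,0],0],[[-0.002,0.0235,0],0]]' | grep -E 'pos|force'
python3 -m creep '[[[-0.001,0.00173,0],0],[[-0.002,0.00346,0],0],[[-0.002,0.00346,0],0]]' | grep -E 'pos|force'
python3 -m creep '[[[-0.001,0.00173,0],0],[[-0.002,0.00346,0],0],[[-0.002,0.00346,0],0]]'| grep -E 'pos|force'
python3 -m creep '[[[-0.001,0.00173,0],0],[[-0.002,0.00346,0],0],[[-0.002,0.00346,0],0]]'| grep -E 'pos|force'
python3 -m creep '[[[-0.001,0.00173,0],0],[[-0.002,0.00346,0],0],[[-0.002,0.00346,0],0]]'| grep -E 'pos|force'
python3 -m creep '[[[-0.001,0.00173,0],0],[[-0.002,0.00346,0],0],[[-0.002,0.00346,0],0]]'| grep -E 'pos|force'
```

```text
position: [594.3, 20.8, 212.3]
contact_force: [-0.2, -0.3, -0.2]
position: [597.0, 20.4, 209.7]
contact_force: [0.6, -0.8, -0.1]
position: [599.0, 20.6, 207.3]
contact_force: [-2.1, 0.1, 5.8]
position: [601.0, 20.8, 204.4]
contact_force: [-2.9, 0.5, 6.7]
position: [603.0, 20.9, 201.4]
contact_force: [-4.5, 0.2, 9.3]
position: [604.8, 21.1, 198.3]
contact_force: [-5.0, -0.7, 10.4]
```

Firm again so far. Pressing on to the stop.

```bash

python3 -m creep '[[[-0.001,0.00173,0],0],[[-0.002,0.00346,0],0],[[-0.002,0.00346,0],0]]'| grep -E 'pos|force'
python3 -m creep '[[[-0.001,0.00173,0],0],[[-0.001,0.00173,0],0],[[-0.001,0.00173,0],0]]'| grep -E 'pos|force'
python3 -m creep '[[[-0.001,0.00173,0],0],[[-0.001,0.00173,0],0],[[-0.001,0.00173,0],0]]'| grep -E 'time|pos|force'
```

```text
position: [606.7, 21.3, 195.2]
contact_force: [-6.5, 0.2, 11.0]
position: [607.2, 21.3, 194.4]
contact_force: [-9.7, -0.7, 14.0]
time_s: 16.85
position: [607.5, 21.4, 194.4]
contact_force: [-14.0, -0.1, 21.6]
```

```bash

python3 -m creep '[[[0.012,-0.021,0],0],[[0.012,-0.035,0],0],[[-0.015,-0.042,0],0],[[-0.015,-0.042,0],0]]'| grep -E 'pos|force'
python3 -m creep '[[[0,0,0],0],[[0,0,0],0],[[0,0,0],0],[[0,0,0],0]]' 65 25
python3 go.py 623.5 23.5 156.5 -175.2
```

```text
position: [625.8, 22.8, 230.8]
contact_force: [0.1, 0.3, -0.8]
time_s: 17.65
position: [623.4, 22.7, 230.9]
orientation: [-90.0, -0.0, -175.2]
contact_force: [0.6, -0.0, 0.5]
finger_gap: 55.4
shift [-0.0002  0.0744 -0.0007] turn -0.0  pos [623.4  22.7 230.9] [ -90.    -0.  -175.2] F [ 0.6 -0.   0.5] gap 55.4 t 17.65 q [ -1.   9.  68.   0. 103.  84.]
```

```bash

python3 -m creep '[[[0,0.025,-0.001],0],[[0,0.05,-0.001],0],[[0,0.065,-0.001],0],[[0,0.075,-0.001],0],[[0,0.075,-0.001],0],[[0,0.075,-0.001],0]]'| grep -E 'pos|force'
python3 -m creep '[[[0,0,0],0],[[0,0,0],0],[[0,0,0],0],[[0,0,0],0]]' 0 30
python3 -m creep '[[[0.004,-0.0069,0],0],[[0.010,-0.0173,0],0],[[0.016,-0.0277,0],0],[[0.0225,-0.039,0],0],[[0.0225,-0.039,0],0]]'| grep -E 'pos|force|gap'
python3 -m creep '[[[-0.012,-0.007,0],0],[[-0.024,-0.014,0],0],[[-0.036,-0.021,0],0],[[-0.048,-0.028,0],0],[[-0.049,-0.028,0],0],[[-0.049,-0.028,0],0]]'
```

```text
position: [624.0, 23.7, 156.9]
contact_force: [1.5, -0.2, -0.0]
time_s: 18.65
position: [624.3, 23.9, 157.6]
orientation: [-90.0, 0.2, -175.2]
contact_force: [0.2, 1.3, 5.3]
finger_gap: 33.1
position: [600.9, 21.7, 197.9]
contact_force: [0.3, -0.6, -0.7]
finger_gap: 32.7
time_s: 19.75
position: [649.5, 25.9, 222.2]
orientation: [-90.0, -0.1, -175.2]
contact_force: [-1.7, -0.5, -1.4]
finger_gap: 32.9
```

```bash

python3 -m creep '[[[0,-0.015,0],0],[[0,-0.028,0],0],[[0,-0.028,0],0]]'| grep -E 'pos|force|gap'
python3 go.py 499 309 252 -171.6
```

```text
position: [650.9, 26.0, 255.5]
contact_force: [-0.0, 0.3, -0.1]
finger_gap: 32.9
shift [ 0.1277  0.0024 -0.2948] turn -0.0628  pos [650.9  26.  255.5] [ -90.     0.4 -175.2] F [-0.   0.3 -0.1] gap 32.9 t 20.05 q [ -1.  13.  61.   0. 105.  84.]
```

```bash

python3 -m creep '[[[0.013,0,-0.03],-0.01],[[0.03,0,-0.07],-0.03],[[0.049,0,-0.113],-0.05],[[0.068,0,-0.156],-0.063],[[0.087,0,-0.2],-0.063],[[0.105,0,-0.243],-0.063],[[0.119,0,-0.275],-0.063],[[0.1255,0,-0.29],-0.063],[[0.1277,0,-0.2948],-0.063],[[0.1277,0,-0.2948],-0.063],[[0.1277,0,-0.2948],-0.063]]'
python3 go.py 499 309 132 -171.6
python3 - <<'E'
from h import *
a=capture("side")[200:420,180:400,::-1]; b=capture("top")[170:350,90:240,::-1]
a=cv2.resize(a,(500,500),interpolation=cv2.INTER_CUBIC); b=cv2.resize(b,(290,348),interpolation=cv2.INTER_CUBIC)
im=np.zeros((500,790,3),np.uint8); im[:,:500]=a; im[:348,500:]=b
cv2.imwrite("pics/a6.png",im)
E
```

```text
time_s: 21.15
position: [499.0, 307.8, 251.0]
orientation: [-90.0, 0.0, -171.7]
contact_force: [-0.8, -0.5, -1.3]
finger_gap: 33.1
shift [-1.00e-04  1.19e-01 -1.20e-03] turn -0.0014  pos [499.  307.8 251. ] [ -90.     0.  -171.7] F [-0.8 -0.5 -1.3] gap 33.1 t 21.15 q [ 28.   3.  72.  -0. 104. 110.]
```

View pics/a6.png

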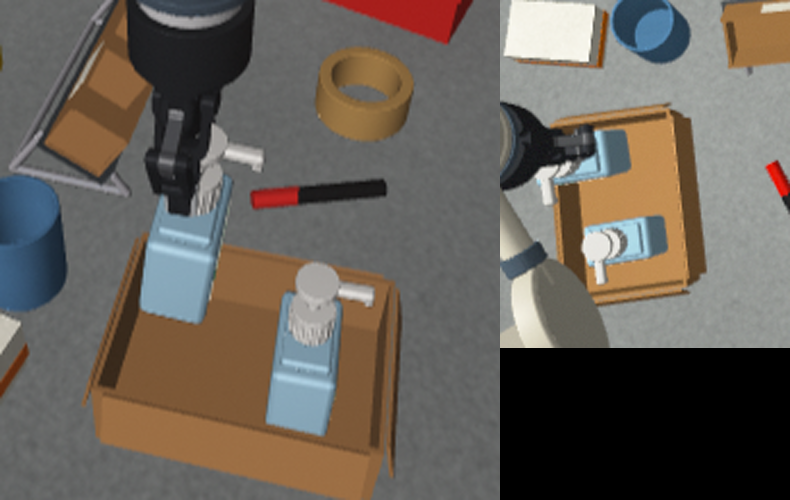

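Held bottle clears the far wall by an estimated 20 mm; lowering.

```bash

python3 -m creep '[[[0,0.03,0],0],[[0,0.065,0],0],[[0,0.095,0],0],[[0,0.112,0],0],[[0,0.12,0],0],[[0,0.124,0],0],[[0,0.124,0],0],[[0,0.124,0],0]]'| grep -E 'pos|force|gap'
python3 -m creep '[[[0,0.002,0],0],[[0,0.004,0],0],[[0,0.004,0],0],[[0,0.004,0],0]]'| grep -E 'pos|force|gap'
python3 -m creep '[[[0,0.001,0],0],[[0,0.002,0],0],[[0,0.002,0],0],[[0,0.002,0],0]]'| grep -E 'pos|force|gap'
```

```text
position: [498.9, 309.4, 128.8]
contact_force: [-0.3, -0.2, -1.1]
finger_gap: 33.0
position: [498.8, 309.4, 124.4]
contact_force: [0.8, 1.1, 4.9]
finger_gap: 32.8
position: [499.5, 309.6, 124.3]
contact_force: [0.7, 0.1, 10.9]
finger_gap: 32.8
```

```bash

python3 -m creep '[[[0,0.001,0],0],[[0,0.001,0],0]]' | grep -E 'pos|force|gap'
python3 -m creep '[[[0,0,0],0],[[0,0,0],0],[[0,-0.005,0],0],[[0,-0.02,0],0],[[0,-0.05,0],0],[[0,-0.09,0],0],[[0,-0.125,0],0],[[0,-0.125,0],0]]' 65 25
python3 go.py 602.3 -68.4 236 -175.2
```

```text
position: [499.9, 309.7, 124.2]
contact_force: [0.4, -1.1, 13.7]
finger_gap: 33.0
time_s: 23.85
position: [499.6, 309.9, 253.3]
orientation: [-90.2, 0.6, -171.6]
contact_force: [-0.0, -0.3, 1.8]
finger_gap: 55.5
shift [-0.0461  0.0162  0.3893] turn 0.063  pos [499.6 309.9 253.3] [ -90.2    0.6 -171.6] F [-0.  -0.3  1.8] gap 55.5 t 23.85 q [ 28.   3.  73.  -0. 104. 110.]
```

```bash

python3 -m creep '[[[-0.0465,0.015,0.3893],0.063],[[-0.0465,0.015,0.3893],0.063],[[-0.0465,0.015,0.3893],0.063],[[-0.0465,0.015,0.3893],0.063],[[-0.0465,0.015,0.3893],0.063],[[-0.0465,0.015,0.3893],0.063],[[-0.0465,0.015,0.3893],0.063],[[-0.0465,0.015,0.3893],0.063],[[-0.0465,0.015,0.3893],0.063],[[-0.0465,0.015,0.3893],0.063],[[-0.0465,0.015,0.3893],0.063]]' 0 25
python3 go.py 602.3 -68.4 212 -175.2
python3 - <<'E'
from h import *
capture("side")
for q in silhouettes("side","pump_1"): print(round(q["conf"],2),q["extent"])
E
```

```text
time_s: 24.95
position: [601.0, -68.3, 230.3]
orientation: [-90.0, 0.0, -175.1]
contact_force: [0.1, -0.1, -0.1]
finger_gap: 0.1
shift [-0.0013  0.0183  0.0002] turn 0.0009  pos [601.  -68.3 230.3] [ -90.     0.  -175.1] F [ 0.1 -0.1 -0.1] gap 0.1 t 24.95 q [-10.   6.  72.   0. 102.  75.]
0.84 [195.0, 159.0, 54.1, 30.5]
0.75 [295.7, 316.5, 46.9, 72.9]
0.7 [236.9, 306.0, 50.4, 75.2]
0.5 [250.6, 305.2, 35.6, 20.4]
0.17 [152.4, 275.2, 58.7, 59.0]
```

Two bottles stand in the carton (side pixels (319,353) and (262,343)). Pressing the right one.

```bash
python3 -m creep '[[[-0.001,0.012,0],0],[[-0.001,0.0178,0],0],[[-0.001,0.0178,0],0],[[-0.001,0.0178,0],0]]' | grep -E 'pos|force'
python3 -m creep '[[[-0.001,0.00173,0],0],[[-0.002,0.00346,0],0],[[-0.002,0.00346,0],0]]' | grep -E 'pos|force'
python3 -m creep '[[[-0.001,0.00173,0],0],[[-0.002,0.00346,0],0],[[-0.002,0.00346,0],0]]'| grep -E 'pos|force'
python3 -m creep '[[[-0.001,0.00173,0],0],[[-0.002,0.00346,0],0],[[-0.002,0.00346,0],0]]'| grep -E 'pos|force'
python3 -m creep '[[[-0.001,0.00173,0],0],[[-0.002,0.00346,0],0],[[-0.002,0.00346,0],0]]'| grep -E 'pos|force'
python3 -m creep '[[[-0.001,0.00173,0],0],[[-0.002,0.00346,0],0],[[-0.002,0.00346,0],0]]'| grep -E 'pos|force'
```

```text
position: [601.9, -68.9, 211.6]
contact_force: [0.7, -0.2, -0.5]
position: [604.2, -69.1, 208.5]
contact_force: [0.2, -0.4, 0.6]
position: [606.2, -68.9, 205.0]
contact_force: [0.0, 0.2, 0.4]
position: [608.2, -68.7, 201.7]
contact_force: [-0.3, -0.2, 1.3]
position: [610.2, -68.5, 198.2]
contact_force: [-2.0, 1.0, 2.5]
position: [612.2, -68.3, 194.7]
contact_force: [-1.0, 0.4, 2.3]
```

Weak: about 2.5 N at the same depth. Pressing on to confirm the stop.

```bash

python3 -m creep '[[[-0.001,0.00173,0],0],[[-0.001,0.00173,0],0],[[-0.001,0.00173,0],0]]'| grep -E 'pos|force'
python3 -m creep '[[[-0.001,0.00173,0],0],[[-0.001,0.00173,0],0],[[-0.001,0.00173,0],0]]'| grep -E 'time|pos|force'
python3 -m creep '[[[-0.0005,0.0009,0],0],[[-0.0005,0.0009,0],0],[[-0.0005,0.0009,0],0]]'| grep -E 'time|pos|force'
```

```text
position: [613.1, -68.3, 193.5]
contact_force: [-1.5, 0.8, 3.6]
time_s: 27.55
position: [614.1, -68.2, 192.7]
contact_force: [-3.8, 1.0, 7.9]
time_s: 27.85
position: [614.5, -68.2, 192.2]
contact_force: [-5.1, -0.1, 9.8]
```

```bash

python3 -m creep '[[[-0.001,0.00173,0],0],[[-0.0015,0.0026,0],0],[[-0.0015,0.0026,0],0]]'| grep -E 'time|pos|force'
python3 -m creep '[[[0.015,-0.026,0],0],[[0.015,-0.038,0],0],[[-0.015,-0.046,0],0],[[-0.015,-0.046,0],0]]'| grep -E 'pos|force'
python3 -m creep '[[[0,0,0],0],[[0,0,0],0],[[0,0,0],0],[[0,0,0],0]]' 65 25
python3 go.py 631 -66.2 156.5 -175.2
```

```text
time_s: 28.15
position: [615.5, -68.1, 190.7]
contact_force: [-9.6, 1.5, 14.7]
position: [633.2, -66.5, 232.9]
contact_force: [-1.4, 0.3, -0.7]
time_s: 28.95
position: [630.6, -66.8, 234.0]
orientation: [-90.0, 0.0, -175.2]
contact_force: [-0.1, 0.3, 0.2]
finger_gap: 54.9
shift [-0.0004  0.0775 -0.0006] turn -0.0002  pos [630.6 -66.8 234. ] [ -90.     0.  -175.2] F [-0.1  0.3  0.2] gap 54.9 t 28.95 q [ -9.  10.  66.  -0. 103.  76.]
```

17 N against a spring that needs only about 4 N means the head is on its stop. The right pump is weak, so it goes in the tub. Grasping.

```bash

python3 -m creep '[[[0,0.025,-0.0006],0],[[0,0.05,-0.0006],0],[[0,0.067,-0.0006],0],[[0,0.078,-0.0006],0],[[0,0.078,-0.0006],0],[[0,0.078,-0.0006],0]]'| grep -E 'pos|force'
python3 -m creep '[[[0,0,0],0],[[0,0,0],0],[[0,0,0],0],[[0,0,0],0]]' 0 30
python3 -m creep '[[[0.004,-0.0069,0],0],[[0.010,-0.0173,0],0],[[0.016,-0.0277,0],0],[[0.0225,-0.039,0],0],[[0.0225,-0.039,0],0]]'| grep -E 'pos|force|gap'
python3 -m creep '[[[-0.012,-0.007,0],0],[[-0.024,-0.014,0],0],[[-0.036,-0.021,0],0],[[-0.048,-0.028,0],0],[[-0.049,-0.028,0],0],[[-0.049,-0.028,0],0]]'
python3 -m creep '[[[0,-0.015,0],0],[[0,-0.028,0],0],[[0,-0.028,0],0]]'| grep -E 'pos|force|gap'
python3 go.py 436 -301 252 168.7
```

```text
position: [631.2, -66.2, 156.8]
contact_force: [1.4, -0.4, 0.5]
time_s: 29.95
position: [631.6, -66.1, 157.7]
orientation: [-90.0, 0.2, -175.2]
contact_force: [0.3, 0.5, 5.4]
finger_gap: 33.1
position: [608.1, -68.4, 198.0]
contact_force: [0.4, 0.1, -0.4]
finger_gap: 33.1
time_s: 31.05
position: [656.8, -64.0, 222.2]
orientation: [-90.0, -0.1, -175.2]
contact_force: [-1.0, -0.6, -1.0]
finger_gap: 32.8
position: [658.1, -64.1, 255.4]
contact_force: [-0.2, -0.3, 0.2]
finger_gap: 32.9
shift [0.2412 0.0021 0.2175] turn 0.281  pos [658.1 -64.1 255.4] [ -89.9    0.4 -175.2] F [-0.2 -0.3  0.2] gap 32.9 t 31.35 q [ -9.  15.  59.   0. 106.  77.]
```

```bash

python3 -m creep '[[[0.022,0,0.02],0.03],[[0.052,0,0.047],0.09],[[0.084,0,0.076],0.16],[[0.116,0,0.105],0.23],[[0.15,0,0.135],0.28],[[0.182,0,0.164],0.281],[[0.21,0,0.189],0.281],[[0.23,0,0.207],0.281],[[0.238,0,0.2145],0.281],[[0.2412,0,0.2175],0.281],[[0.2412,0,0.2175],0.281],[[0.2412,0,0.2175],0.281]]'
python3 go.py 436 -301 132 168.7
python3 - <<'E'
from h import *
a=capture("side")[60:260,260:460,::-1]; b=capture("top")[180:360,330:480,::-1]
a=cv2.resize(a,(500,500),interpolation=cv2.INTER_CUBIC); b=cv2.resize(b,(290,348),interpolation=cv2.INTER_CUBIC)
im=np.zeros((500,790,3),np.uint8); im[:,:500]=a; im[:348,500:]=b
cv2.imwrite("pics/a7.png",im)
E
```

```text
time_s: 32.55
position: [436.0, -300.1, 250.9]
orientation: [-90.0, 0.0, 168.8]
contact_force: [-0.2, 0.8, -1.0]
finger_gap: 32.9
shift [-1.000e-04  1.189e-01  9.000e-04] turn 0.0013  pos [ 436.  -300.1  250.9] [-90.    0.  168.8] F [-0.2  0.8 -1. ] gap 32.9 t 32.55 q [-38.  -6.  81.   0. 105.  63.]
```

View pics/a7.png

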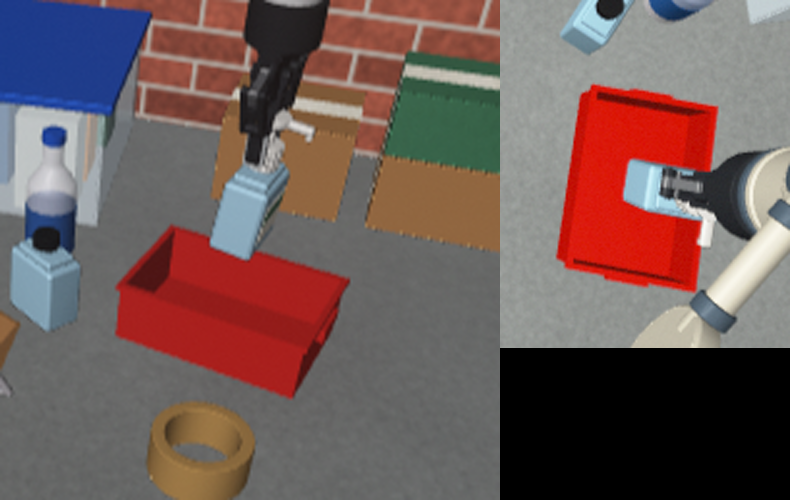

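The bottle hangs over the tub tilted roughly 10°. I'll lower it until its edge touches and nudge it to +x to level it.

```bash

python3 -m creep '[[[0,0.03,0],0],[[0,0.065,0],0],[[0,0.095,0],0],[[0,0.112,0],0],[[0,0.12,0],0],[[0,0.122,0],0],[[0,0.122,0],0],[[0,0.122,0],0]]'| grep -E 'pos|force|gap'
python3 -m creep '[[[0,0.002,0],0],[[0,0.004,0],0],[[0,0.004,0],0],[[0,0.004,0],0]]'| grep -E 'pos|force|gap'
```

```text
position: [435.9, -301.2, 130.5]
contact_force: [0.4, 0.7, -0.3]
finger_gap: 33.0
position: [435.2, -300.9, 124.9]
contact_force: [-0.8, -0.8, -0.7]
finger_gap: 33.1
```

```bash

python3 -m creep '[[[0,0.002,0],0],[[0,0.003,0],0],[[0,0.003,0],0],[[0,0.003,0],0]]'| grep -E 'pos|force|gap'
python3 -m creep '[[[-0.004,0.001,0],0],[[-0.008,0.002,0],0],[[-0.012,0.002,0],0],[[-0.012,0.002,0],0]]'| grep -E 'pos|force|gap'
python3 - <<'E'
from h import *
a=capture("side")[60:260,260:460,::-1]
cv2.imwrite("pics/a8.png",cv2.resize(a,(500,500),interpolation=cv2.INTER_CUBIC))
E
```

```text
position: [436.2, -301.2, 124.4]
contact_force: [0.4, 1.3, 7.9]
finger_gap: 32.8
position: [448.0, -303.8, 121.9]
contact_force: [0.1, -0.5, 5.6]
finger_gap: 32.9
```

View pics/a8.png

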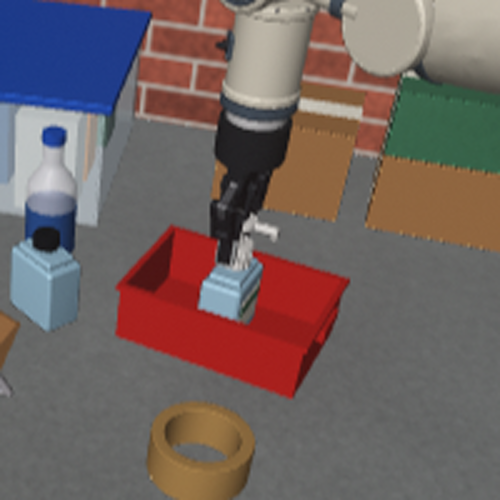

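Bottle looks level on the tub floor at (230,295). Releasing, rising and checking.

```bash

python3 -m creep '[[[0,0,0],0],[[0,0,0],0],[[0,0,0],0],[[0,-0.006,0],0],[[0,-0.02,0],0],[[0,-0.05,0],0],[[0,-0.09,0],0],[[0,-0.125,0],0],[[0,-0.125,0],0],[[0,-0.125,0],0]]' 65 25
python3 - <<'E'
from h import *
a=capture("side")[:,:,::-1]; b=capture("top")[170:340,100:460,::-1]
a=cv2.resize(a[100:400,130:430],(440,440),interpolation=cv2.INTER_CUBIC); b=cv2.resize(b,(360*2,340))[:, :]
im=np.zeros((600,800,3),np.uint8); im[:440,:440]=a; im[:170,440:800]=b[::2,::2]
s=cv2.resize(capture("side")[110:200,290:410,::-1],(360,270),interpolation=cv2.INTER_CUBIC); im[200:470,440:800]=s
cv2.imwrite("pics/a9.png",im)
E
```

```text
time_s: 35.7
position: [447.4, -303.5, 247.3]
orientation: [-89.9, 0.2, 168.7]
contact_force: [-0.7, 0.6, -0.7]
finger_gap: 55.6
```

The picture limit is reached, so I check by fitting an upright model to the silhouettes.

```bash
cat > chk.py <<'E'
from h import *
from scipy.optimize import minimize
full=[box(-25,25,-40,40,0,84)]+PARTS[1:]
L={}
for cam in("top","side","wrist"):
    capture(cam); L[cam]=silhouettes(cam,"pump_1")
    print(cam,[(round(q["conf"],2),[int(v) for v in q["extent"]]) for q in L[cam]])
for n,x,y,a,zs in(("c_near",398,294,8.4,4),("c_far",499,309,8.4,4),("tub",447,-303,-11.3,4)):
    for cam in("top","side"):
        c=calibration(cam); u,v=proj(c,[[x,y,100]])[0]
        q=[q for q in L[cam] if q["region"][max(0,int(v)-15):int(v)+15,max(0,int(u)-15):int(u)+15].any()]
        if not q: print(n,cam,"none"); continue
        m=max(q,key=lambda q:q["conf"])["region"]; M=cv2.resize(m.astype(np.uint8),None,fx=4,fy=4)
        def cost(p,tilt):
            im=np.zeros((1680,2240),np.uint8); Rm=R.from_euler('xyz',[tilt[0],tilt[1],p[2]],degrees=True).as_matrix()
            render(c,full,Rm,np.array([p[0],p[1],zs]),im); return -(im&M).sum()/(im|M).sum()
        for t in((0,0),(0,-12),(0,12),(12,0),(-12,0)):
            r=minimize(cost,[x,y,a],args=(t,),method="Nelder-Mead",options=dict(initial_simplex=[[x,y,a],[x+15,y,a],[x,y+15,a],[x,y,a+8]],xatol=.3,fatol=1e-3,maxiter=80)); print(n,cam,t,r.x.round(0),round(-r.fun,3))
E
python3 chk.py
```

```text
top [(0.92, [130, 240, 43, 28]), (0.9, [377, 262, 46, 34]), (0.72, [329, 99, 57, 54])]
side [(0.92, [192, 159, 55, 31]), (0.73, [339, 144, 31, 42]), (0.65, [295, 315, 49, 73])]
wrist [(0.73, [231, 159, 106, 134])]
c_near top none
c_near side (0, 0) [468. 304. -18.] -0.0
c_near side (0, -12) [331. 336.  23.] -0.0
c_near side (0, 12) [473. 354. -56.] -0.0
c_near side (12, 0) [493. 234.  30.] -0.0
c_near side (-12, 0) [453. 362.  -5.] -0.0
c_far top (0, 0) [594. 349. -24.] -0.0
c_far top (0, -12) [432. 351.  16.] -0.0
c_far top (0, 12) [594. 349. -24.] -0.0
c_far top (12, 0) [554. 229.  30.] -0.0
c_far top (-12, 0) [574. 369.   8.] -0.0
c_far side none
tub top (0, 0) [ 509. -341.  -18.] -0.0
tub top (0, -12) [ 502. -208.  -25.] -0.0
tub top (0, 12) [ 497. -333.  -19.] -0.0
tub top (12, 0) [ 507. -363.  -11.] -0.0
tub top (-12, 0) [ 515. -276.  -33.] -0.0
tub side (0, 0) [ 522. -243.  -75.] -0.0
tub side (0, -12) [ 380. -261.   -4.] -0.0
tub side (0, 12) [ 522. -243.  -75.] -0.0
tub side (12, 0) [ 542. -263.  -43.] -0.0
tub side (-12, 0) [ 522. -243.  -75.] -0.0chk.py:16: RuntimeWarning: overflow encountered in scalar negative
  render(c,full,Rm,np.array([p[0],p[1],zs]),im); return -(im&M).sum()/(im|M).sum()
```

```bash
sed -i 's/return -(im&M).sum()/return -float((im\&M).sum())/; s/L\[cam\]=silhouettes(cam,"pump_1")/L[cam]=silhouettes(cam,"pump_1")+silhouettes(cam,"pump_2")/' chk.py
python3 -m creep '[[[0,-0.03,0],0],[[0.03,-0.06,0.03],0],[[0.05,-0.07,0.06],0],[[0.05,-0.07,0.1],0],[[0.05,-0.07,0.14],0],[[0.05,-0.07,0.16],0],[[0.05,-0.07,0.16],0]]'|grep pos
python3 chk.py | grep -v "^wrist"
```

```text
position: [365.4, -452.5, 313.4]
top [(0.93, [127, 238, 44, 30]), (0.91, [330, 98, 58, 59]), (0.58, [134, 283, 43, 31]), (0.56, [377, 262, 45, 35]), (0.93, [127, 238, 44, 30]), (0.91, [330, 98, 58, 59]), (0.58, [134, 283, 43, 31]), (0.56, [377, 262, 45, 35])]
side [(0.93, [240, 307, 46, 72]), (0.81, [337, 145, 34, 42]), (0.8, [193, 157, 51, 30]), (0.71, [295, 314, 49, 76]), (0.31, [151, 279, 61, 55]), (0.93, [240, 307, 46, 72]), (0.81, [337, 145, 34, 42]), (0.8, [193, 157, 51, 30]), (0.71, [295, 314, 49, 76]), (0.31, [151, 279, 61, 55])]
c_near top (0, 0) [399. 294.   9.] 0.89
c_near top (0, -12) [410. 296.  12.] 0.705
c_near top (0, 12) [386. 294.  -2.] 0.748
c_near top (12, 0) [397. 303.  10.] 0.798
c_near top (-12, 0) [403. 267.  10.] 0.729
c_near side (0, 0) [401. 294.   9.] 0.91
c_near side (0, -12) [413. 290.   5.] 0.703
c_near side (0, 12) [389. 288.  11.] 0.731
c_near side (12, 0) [400. 296.   8.] 0.757
c_near side (-12, 0) [406. 265.  10.] 0.783
c_far top (0, 0) [500. 310.   8.] 0.917
c_far top (0, -12) [511. 312.  10.] 0.836
c_far top (0, 12) [488. 310.   2.] 0.729
c_far top (12, 0) [498. 321.  10.] 0.859
c_far top (-12, 0) [505. 287.  11.] 0.739
c_far side (0, 0) [503. 308.  10.] 0.9
c_far side (0, -12) [516. 304.  12.] 0.792
c_far side (0, 12) [493. 301.  11.] 0.706
c_far side (12, 0) [504. 308.  11.] 0.781
c_far side (-12, 0) [509. 282.  11.] 0.832
tub top (0, 0) [ 440. -303.  -11.] 0.884
tub top (0, -12) [ 451. -308.  -16.] 0.749
tub top (0, 12) [ 427. -304.   -4.] 0.704
tub top (12, 0) [ 444. -277.  -10.] 0.726
tub top (-12, 0) [ 437. -315.  -12.] 0.829
tub side (0, 0) [ 442. -302.   -6.] 0.665
tub side (0, -12) [ 460. -324.  -19.] 0.579
tub side (0, 12) [ 425. -307.   -1.] 0.554
tub side (12, 0) [ 443. -282.   -6.] 0.629
tub side (-12, 0) [ 441. -333.   -4.] 0.7
```

The upright model fits best for both carton bottles. In the tub it wins from above; the side view is partly hidden by the tub wall and not decisive. Handing in.

```bash
python3 -c "
from bench import *
s=observe();print(s['time_s'],s['contact_force'].round(1));print(close_job())"
```

```text
37.3 [ 0.   0.6 -0.1]
the job is handed in; nothing more can be done
None
```

All three pumps were tried in order (left, middle, right), and each bottle was put away and released. The job was handed in at 37.3 s on the robot clock.

| Bottle | Force when pressed | Result | Now stands in |
|---|---|---|---|
| Left | about 6 N at the start, about 13 N at the stop | firm | carton, near half |
| Middle | about 6 N at the start, about 13 N at the stop | firm | carton, far half |
| Right | next to nothing at the start, about 4 N before the stop | weak | red tub |

**Right pump:** its stop felt softer than the others. The tool still crept about 2 mm as I pressed on to 17 N, but that is well past the roughly 4 N a weak spring needs, so I take it as fully pressed.

**Last checks:**
- **Carton:** an upright bottle fitted both carton bottles best in the top and side views (overlap 0.89–0.92).
- **Tub:** the top view also fitted an upright bottle (0.88). The side view is partly blocked by the tub wall and disagreed, slightly preferring a 12° tilt (0.70 against 0.67), at a position the top view does not support.
- **Not checked:** I had used all 12 pictures, so the tub bottle after release was checked by fitting only, not by eye. I did not measure the other items on the desk again, but I felt no unexpected contact and the gripper was empty and clear at the end.

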